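# Walk the tube block round to the chill plate

## Robot

A 7-joint arm with a two-finger parallel gripper is mounted at the origin on the work surface. World frame = base frame: x ahead of the robot, y to its left, z up, the work surface at z = 0. Lengths are in m, angles in rad, forces in N, time in s.
With the tool pointing down it reaches from about 0.4 to 0.9 m from the base axis. Payload 5.5 kg.
Tool frame: the origin (TCP) lies midway between the tips of the shut fingers; the grasp point (between the pads) lies 19 mm behind it; z points along the fingers, x is the direction in which the jaws open and shut, and the axes are right-handed (so a half turn about z gives the same grasp; the last joint's range is limited). The gripper opens to 85 mm and grips with 20 to 120 N. Pads are 22 mm wide; open, the fingers measure 114 mm over their backs; the gripper's body (76 mm by 85 mm) begins 54 mm behind the grasp point. The pads swing forward as they close: fully open they stand 13 mm farther back than shut.
Start: joints at [-0.867, 0.501, -0.427, 1.55, 0.221, 1.138, -0.21], TCP at [0.277, 0.588, 0.231] pointing down, gripper open.
Joint ranges: [-2.88, 2.88], [-0.31, 2.03], [-1.54, 1.56], [0.2, 2.42], [-1.41, 4.55], [0.19, 2.02], [-2.57, 2.57]. Speed limits (rad/s): [2.57, 2.57, 3.14, 3.14, 3.14, 3.14, 3.14].

## Interface

Orientations are given as a unit quaternion [x, y, z, w].
In Python, from rig import sensors, eyes, finish_job gives the robot as it stands.
- The arm moves only by the tool arm_command, never from a script. Its argument "motion" is a list of rows, each an object with "delta_rot": the turn, a rotation vector about the tool's x, y, z in rad, a list of three; "dp": the shift along the tool's x, y, z in mm, a list of three; "hand": the finger opening in mm, from 0 to 85.4. A call has 1 to 8 rows; each row shifts and turns the pose as measured when the row begins, along the tool's axes as they then stand; what a row does not reach is not made up. A row lasts 1/8 s, in which the tool goes at most 62.5 mm and 10.7 degrees, less where a joint would pass 70% of its speed; a pose out of reach is approached as far as the arm can. A call with a gripper value outside its range is refused whole. The fingers move at their own pace and stop on an object; "grip_force" is the grip in N (left out, the last holds). Time passes only in rows, so rows that do not move let the fingers close. It gives the time, the measured TCP pose, the force and the opening at its end, in the units of the state.
- sensors.get_state(): the state, without advancing time (a new reading comes with each control period).
- eyes.read_camera(name): name is "scene" or "top" or "wrist"; returns a dict with "image" (480x640x3 uint8, red, green, blue), "depth" (480x640 float32, m along the optical axis (not along the pixel's ray), 0 where there is no reading), "K" (3x3 intrinsics, pixels), "R" (3x3) and "t" (3): a world point X has camera coordinates R X + t. Camera axes: x right, y down, z forward; pixel columns grow to the right and rows downward; lengths in m; the calibration is good to about 2 mm. A picture is of the moment at which its call begins.
- finish_job(): hands the job in, once; it reports no verdict.
The state is a dict: "time": time; "q": joint angles; "joint_velocities": joint speeds; "joint_torque": joint torques, N m; "eef_pos": TCP position; "tcp_rot": TCP orientation; "wrist_force": force on the tool from outside, world axes, zero at the start; "torque": the same for the moment, N m; "finger_gap": finger opening in m.
Only numpy, scipy, OpenCV 4.12 (cv2) and the standard library are available. Lean on these libraries where they do the work, as an engineer would, in place of code of your own. Each camera call takes 0.05 s, during which the arm holds its last target. There are 200 camera calls.

## Task

Without gripping or lifting the heavy aluminium tube block, walk it round nearly on the spot by pushing its opposite corners in turn, until one of its long sides squarely faces the chill plate, still well clear of the plate and within 4 cm of where the block stood at first. Then push it in until that long side lies flat against the plate, with neither end of the block overhanging the plate, and draw back. Leave the jar, the bottle and the timer where they are.

Things in the scene. Friction and masses are not known exactly. Their poses are not given: they have to be found in the camera images.
- block: Loose aluminium tube block, 0.7 to 1 kg, plain rectangular, 90 mm (its x) by 130 mm (its y) by 45 mm high, 4 by 6 dark wells in its top. The two long (130 mm) sides are alike: either may go to the plate. At first a short end is turned towards the plate: it needs turning 50 to 90 degrees, one way or the other. Origin: centre of its underside; z up. Takes about 6 to 14 N to slide on the bench.
- chiller: Fixed chill unit standing on the bench: an upright aluminium plate 210 mm wide (its y) and 60 mm high, 12 mm thick, with a white housing 190 mm wide, 70 mm deep and 58 mm high behind it. Origin: foot of the middle of the plate's flat front face; its -x axis points squarely out of that face towards the robot's side, y runs along the face, z up. At first the block's centre lies 130 to 165 mm in front of the face and within 30 mm of its middle.
- jar: Bystander: amber glass jar with black lid, 48 mm across, 75 mm high, origin at the centre of its underside; stands to the left of the work (+y side of the plate).
- wash: Bystander: white bottle with blue cap, 60 mm across, 110 mm high, origin at the centre of its underside; stands to the right of the work (-y side of the plate).
- timer: Bystander: grey bench timer, 60 by 60 by 30 mm high, origin at the centre of its underside; lies to the left of the work, nearer the robot than the jar.
There are look-alikes about, which are no part of the job. Leave any green or purple look-alike of the block alone.

How it is judged:
By the outcome, as a careful person would: the job done as asked, in the order asked, and still so for the second after the job is handed in, with the robot touching nothing.
It also fails if it takes over 64 s, if anything falls off the work surface, if the arm or the gripper's body presses on something with over 40 N, if the wrist force passes 120 N, or if a joint passes its speed limit or range.

## Working session

There is one attempt and no reset: what is moved stays moved. The work goes in short steps, Python scripts to look and compute and a tool call to move; the robot and the scene stay as the last step left them, time stands still between calls to the robot, and variables do not carry over. Pictures are saved under pics/ and viewed, about 8 in all and at most 12, crops included, and the job is handed in when it is done.

Besides the shell and the picture viewer there is one more tool, called after "Call:" by a JSON object that holds its "op" and its "data", one argument or row to a line. arm_command: Moves the arm, as the interface text tells. Its arguments: {"type":"object","properties":{"motion":{"type":"array","items":{"type":"object","properties":{"delta_rot":{"type":"array","items":{"type":"number"}},"dp":{"type":"array","items":{"type":"number"}},"hand":{"type":"number"}}}},"grip_force":{"type":"number"}},"required":["motion"]}

```bash
ls; mkdir -p pics
python3 - <<'E'
from rig import sensors, eyes
import cv2
s=sensors.get_state()
for k,v in s.items(): print(k,v)
for n in ["top","scene"]:
    c=eyes.read_camera(n); cv2.imwrite(f"pics/{n}0.png",c["image"][:,:,::-1]); print(n,c["K"],c["R"],c["t"])
E
```

```text
pics
time 0.0
q [-0.86680971  0.50186005 -0.42675055  1.55144888  0.22079368  1.13828576
 -0.2102944 ]
joint_velocities [ 9.43207183e-04  1.02541714e-03  2.32087022e-04 -4.93000967e-04
 -5.87959585e-05  1.23624524e-04 -2.75378131e-04]
joint_torque [ 2.03467221e-04 -5.69516265e+01 -5.81596568e+00 -2.80934036e+01
  1.06657430e-02  1.21604127e-02 -2.54925698e-05]
eef_pos [0.27708866 0.58721797 0.23024856]
tcp_rot [ 8.44579731e-01  5.35428917e-01 -8.39384236e-04  4.97132226e-04]
wrist_force [-0.5869461   0.41162446 -0.00316658]
torque [-0.06204634  0.00383119 -0.03071409]
finger_gap 0.08545059339437558
top [[561.55379452   0.         315.26206928]
 [  0.         561.55379452 232.61606016]
 [  0.           0.           1.        ]] [[ 1.02692376e-02 -9.99947165e-01 -4.58080079e-04]
 [-9.84323705e-01 -1.00281223e-02 -1.76086001e-01]
 [ 1.76072104e-01  2.25916806e-03 -9.84374680e-01]] [0.0389193  0.55136513 1.16553674]
scene [[592.95848014   0.         323.53947355]
 [  0.         592.95848014 242.58763769]
 [  0.           0.           1.        ]] [[ 0.81192698  0.58374201  0.00445572]
 [ 0.42870721 -0.59107368 -0.6832584 ]
 [-0.39621297  0.55666612 -0.73016307]] [-0.49257788 -0.17665743  1.35617807]
```

View pics/top0.png

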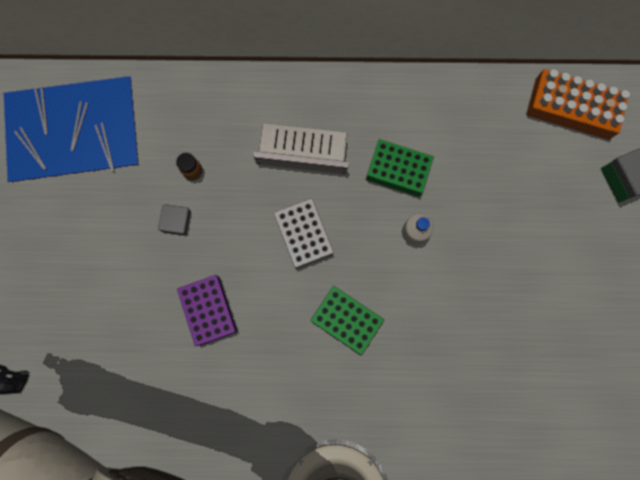

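The top view shows the white block at about (303,234), the chiller at (303,150), the jar at (189,165), the timer at (174,219) and the bottle at (418,229). There are green look-alikes at (400,167) and (348,320) and a purple one at (207,310). I'll enlarge the work area.

Run:
```python
import cv2
im=cv2.imread("pics/top0.png")[110:290,240:440]
cv2.imwrite("pics/crop0.png",cv2.resize(im,(800,720)[:2],interpolation=cv2.INTER_CUBIC)[:600])
```

```text
(no output)
```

View pics/crop0.png

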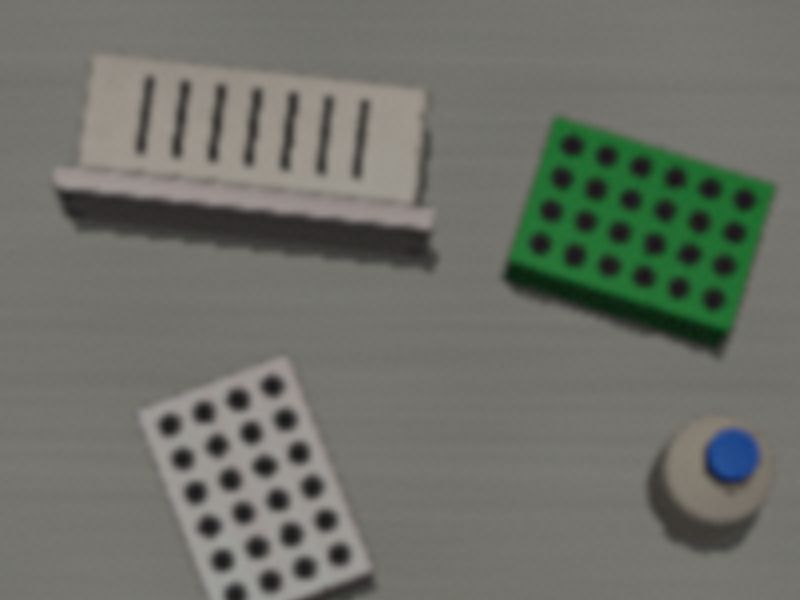

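```bash
cat > h.py <<'E'
import numpy as np, cv2
from rig import sensors, eyes
def cloud(name="top"):
    c=eyes.read_camera(name); d=c["depth"]; v,u=np.mgrid[:480,:640]; K=c["K"]
    P=np.stack([(u-K[0,2])*d/K[0,0],(v-K[1,2])*d/K[1,1],d],-1)
    W=(P-c["t"])@c["R"]; W[d==0]=np.nan
    return c["image"],W
def rect(W,m):
    n,l,st,ce=cv2.connectedComponentsWithStats(m.astype(np.uint8))
    i=1+np.argmax(st[1:,4]); p=W[l==i][:,:2].astype(np.float32)*1000
    return cv2.minAreaRect(p),p,W[l==i][:,2]
def block(W,im,cx=(.35,.75),cy=(-.2,.25)):
    hsv=cv2.cvtColor(im,cv2.COLOR_RGB2HSV)
    m=(W[...,2]>.034)&(W[...,2]<.053)&(hsv[...,1]<60)&(W[...,0]>cx[0])&(W[...,0]<cx[1])&(W[...,1]>cy[0])&(W[...,1]<cy[1])
    (c,s,a),p,z=rect(W,m)
    cor=cv2.boxPoints((c,s,a)); e=cor[1]-cor[0]; f=cor[2]-cor[1]
    L=e if np.linalg.norm(e)>np.linalg.norm(f) else f
    return np.array(c),s,np.degrees(np.arctan2(L[1],L[0]))%180,cor
E
cat > see.py <<'E'
from h import *
im,W=cloud()
c,s,a,cor=block(W,im); print("block c",c.round(1),"size",np.round(s,1),"long-axis deg",round(a,1),"corners",cor.round(0).tolist())
E
python3 - <<'E'
exec(open("see.py").read())
m=(W[...,2]>.05)&(W[...,2]<.075)&(W[...,0]>.6)&(W[...,0]<.85)&(abs(W[...,1])<.2)
(c,s,a),p,z=rect(W,m); print("chill",c,s,a,cv2.boxPoints((c,s,a)).round(1).tolist(),np.median(z))
h=cv2.convexHull(p)[:,0]; print(h.round(0).tolist())
q=p[z>.03]
for n,(u,v) in dict(jar=(187,159),bottle=(423,224),timer=(174,216),green=(348,318)).items(): print(n,W[v,u].round(3))
for u,v in [(253,155),(254,153),(347,166),(346,164)]: print(W[v,u].round(3))
# front edge: min x per y bin
b=np.round(p[:,1]/10)
xs=np.array([[k*10,p[b==k,0].min()] for k in np.unique(b)]); print(xs.round(1).tolist(), np.degrees(np.arctan(np.polyfit(xs[1:-1,0],xs[1:-1,1],1)[0])))
E
```

```text
block c [553.2  70.6] size [131.6  90. ] long-axis deg 21.9 corners [[475.0, 88.0], [509.0, 4.0], [631.0, 53.0], [598.0, 137.0]]
chill (747.3168334960938, 74.5018310546875) (209.13938903808594, 84.9765853881836) 84.1929931640625 [[694.5, -25.200000762939453], [779.0, -33.79999923706055], [800.2000122070312, 174.1999969482422], [715.5999755859375, 182.8000030517578]] 0.057859200202061555
[[798.0, 164.0], [730.0, 181.0], [722.0, 181.0], [720.0, 181.0], [718.0, 179.0], [715.0, 168.0], [709.0, 117.0], [696.0, -11.0], [696.0, -21.0], [697.0, -24.0], [697.0, -26.0], [700.0, -26.0], [703.0, -26.0], [707.0, -26.0], [777.0, -21.0], [782.0, -4.0], [794.0, 110.0], [796.0, 137.0]]
jar [0.705 0.324 0.075]
bottle [ 0.559 -0.176  0.114]
timer [0.589 0.358 0.027]
green [ 0.369 -0.026  0.047]
[0.739 0.19  0.003]
[0.726 0.181 0.059]
[ 0.697 -0.023  0.063]
[ 0.703 -0.021  0.058]
[[-30.0, 697.4000244140625], [-20.0, 696.0], [-10.0, 695.9000244140625], [0.0, 697.0999755859375], [10.0, 699.7999877929688], [20.0, 700.0], [30.0, 701.9000244140625], [40.0, 702.0999755859375], [50.0, 703.7000122070312], [60.0, 704.4000244140625], [70.0, 706.0], [80.0, 706.7999877929688], [90.0, 707.2999877929688], [100.0, 708.5], [110.0, 709.7999877929688], [120.0, 708.9000244140625], [130.0, 710.9000244140625], [140.0, 712.7000122070312], [150.0, 714.4000244140625], [160.0, 715.4000244140625], [170.0, 715.2000122070312], [180.0, 718.0]] 5.990853506167202
```

```bash
cat > see.py <<'E'
from h import *
from scipy.spatial.transform import Rotation as Rn
O=np.array([706.3,77.5]); A=np.radians(-6.0); F=np.array([np.cos(A),np.sin(A)]); T=np.array([-F[1],F[0]]); M=np.stack([T,F])
ft=lambda p:(np.atleast_2d(p)-O)@M.T   # -> (t=tool x, f=tool y), plate frame mm
def show():
    global im,W
    im,W=cloud(); c,s,a,cor=block(W,im)
    print("block (t,f)",ft(c)[0].round(1),"size",np.round(s,1),"angle to plate deg (0=square)",round((a-84+90)%180-90,1),"moved",round(float(np.hypot(*(c-[553.2,70.6]))),1))
    print(" corners(t,f)",ft(cor).round(0).tolist())
    tcp()
def tcp():
    s=sensors.get_state(); p=np.array(s["eef_pos"])*1000; R=Rn.from_quat(s["tcp_rot"]).as_matrix()
    print("t",round(s["time"],2),"tcp(t,f,z)",ft(p[:2])[0].round(1),p[2].round(1),"toolx world deg",np.degrees(np.arctan2(R[1,0],R[0,0])).round(1),"tilt",R[:,2].round(3),"F",np.round(s["wrist_force"],1))
if __name__=="__main__": show()
E
python3 - <<'E'
from see import *
show()
for n,p in dict(jar=(705,324),bottle=(559,-176),timer=(589,358),green=(369,-26)).items(): print(n,ft(p).round(0))
E
```

```text
block (t,f) [ -23.2 -151.7] size [130.7  90.4] angle to plate deg (0=square) -62.0 moved 0.4
 corners(t,f) [[-14.0, -231.0], [-94.0, -188.0], [-32.0, -73.0], [47.0, -115.0]]
t 0.2 tcp(t,f,z) [ 462.4 -480.1] 230.7 toolx world deg 64.7 tilt [-0.001 -0.001 -1.   ] F [0.2 1.2 0.6]
jar [[245. -27.]]
bottle [[-268. -120.]]
timer [[ 267. -146.]]
green [[-138. -325.]]
```

Call:
{"op": "arm_command", "data": {
  "motion": [
    {"delta_rot":[0,0,-0.16],"dp":[0,0,0],"hand":0},
    {"delta_rot":[0,0,-0.16],"dp":[0,0,0],"hand":0}
  ]
}}

```text
time: 0.45
eef_pos: [0.2769, 0.5871, 0.23]
tcp_rot: [0.745, 0.667, -0.001, 0.001]
wrist_force: [-0.6, -0.4, -0.4]
finger_gap: 0.0517
```

```bash
python3 -c "
from see import *
tcp()"
```

```text
t 0.45 tcp(t,f,z) [ 461.9 -480.3] 230.0 toolx world deg 83.6 tilt [-0.001 -0.002 -1.   ] F [-0.6 -0.4 -0.4]
```

Call:
{"op": "arm_command", "data": {
  "motion": [
    {"dp":[-50,27,10],"hand":0},
    {"dp":[-50,27,10],"hand":0},
    {"dp":[-50,27,10],"hand":0},
    {"dp":[-50,27,10],"hand":0},
    {"dp":[-50,27,10],"hand":0},
    {"dp":[-50,27,10],"hand":0},
    {"dp":[-50,27,10],"hand":0},
    {"dp":[-50,27,10],"hand":0}
  ]
}}

```text
invalid input
```

```bash
python3 -c "
from see import *
tcp()"
```

```text
t 0.45 tcp(t,f,z) [ 461.9 -480.3] 230.0 toolx world deg 83.6 tilt [-0.001 -0.002 -1.   ] F [-0.6 -0.4 -0.4]
```

Every row apparently needs all three fields.

Call:
{"op": "arm_command", "data": {
  "motion": [
    {"dp":[-50,27,10],"hand":0,"delta_rot":[0,0,0]},
    {"dp":[-50,27,10],"hand":0,"delta_rot":[0,0,0]},
    {"dp":[-50,27,10],"hand":0,"delta_rot":[0,0,0]},
    {"dp":[-50,27,10],"hand":0,"delta_rot":[0,0,0]},
    {"dp":[-50,27,10],"hand":0,"delta_rot":[0,0,0]},
    {"dp":[-50,27,10],"hand":0,"delta_rot":[0,0,0]},
    {"dp":[-50,27,10],"hand":0,"delta_rot":[0,0,0]},
    {"dp":[-50,27,10],"hand":0,"delta_rot":[0,0,0]}
  ]
}}

```text
time: 1.45
eef_pos: [0.4509, 0.1593, 0.1472]
tcp_rot: [0.742, 0.671, 0.001, -0.001]
wrist_force: [1.1, -0.1, 0.1]
finger_gap: 0.0002
```

```bash
python3 -c "
from see import *
tcp()"
```

```text
t 1.45 tcp(t,f,z) [  54.7 -262.5] 147.2 toolx world deg 84.2 tilt [-0.     0.003 -1.   ] F [ 1.1 -0.1  0.1]
```

Call:
{"op": "arm_command", "data": {
  "motion": [
    {"dp":[-18,14,43],"hand":0,"delta_rot":[0,0,0]},
    {"dp":[-18,14,43],"hand":0,"delta_rot":[0,0,0]},
    {"dp":[0,0,43],"hand":0,"delta_rot":[0,0,0]},
    {"dp":[-9,5,0],"hand":0,"delta_rot":[0,0,0]},
    {"dp":[-9,5,0],"hand":0,"delta_rot":[0,0,0]},
    {"dp":[-9,5,0],"hand":0,"delta_rot":[0,0,0]},
    {"dp":[-9,5,0],"hand":0,"delta_rot":[0,0,0]}
  ]
}}

```text
time: 2.33
eef_pos: [0.4963, 0.0747, 0.0186]
tcp_rot: [0.744, 0.668, 0.003, 0.001]
wrist_force: [-1.5, 0.9, -1.0]
finger_gap: -0.0002
```

```bash
python3 see.py
```

```text
block (t,f) [1.6 1.5] size [208.2   4.1] angle to plate deg (0=square) 0.0 moved 155.0
 corners(t,f) [[-102.0, -0.0], [-102.0, 4.0], [106.0, 4.0], [106.0, -1.0]]
t 2.38 tcp(t,f,z) [ -26.4 -207.4] 18.6 toolx world deg 83.7 tilt [ 0.006  0.001 -1.   ] F [-0.5 -0.8  0.2]
```

```bash
sed -i 's/^def show():/def show(cam="scene"):/; s/im,W=cloud(); c,s,a,cor=block(W,im)/im,W=cloud(cam); c,s,a,cor=block(W,im,(.4,.68),(-.1,.25))/' see.py
python3 - <<'E'
from see import *
show(); cv2.imwrite("pics/s1.png",im[:,:,::-1])
E
```

```text
block (t,f) [ -32.  -141.2] size [130.1 112.1] angle to plate deg (0=square) -43.3 moved 13.8
 corners(t,f) [[-41.0, -227.0], [-118.0, -145.0], [-23.0, -56.0], [54.0, -137.0]]
t 2.42 tcp(t,f,z) [ -25.9 -207.6] 18.5 toolx world deg 83.6 tilt [ 0.006  0.001 -1.   ] F [-1.3  0.4  0.7]Traceback (most recent call last):
  File "<stdin>", line 2, in <module>
NameError: name 'im' is not defined. Did you mean: 'id'?
```

Call:
{"op": "arm_command", "data": {
  "motion": [
    {"dp":[9,-8,0],"hand":0,"delta_rot":[0,0,0]},
    {"dp":[0,0,-55],"hand":0,"delta_rot":[0,0,0]},
    {"dp":[-9,45,-5],"hand":0,"delta_rot":[0,0,0]},
    {"dp":[-9,55,0],"hand":0,"delta_rot":[0,0,0]},
    {"dp":[-9,55,0],"hand":0,"delta_rot":[0,0,0]}
  ]
}}

```text
time: 3.05
eef_pos: [0.6419, 0.0459, 0.0847]
tcp_rot: [0.742, 0.67, 0.005, 0.002]
wrist_force: [1.0, 0.1, 0.4]
finger_gap: 0.0
```

Run:
```python
s=open('see.py').read()
s=s.replace("im,W=cloud(cam);","im,W=cloud(cam); e=sensors.get_state()['eef_pos']; W[np.hypot(W[...,0]-e[0],W[...,1]-e[1])<.022]=np.nan;")
open('see.py','w').write(s)
import see; see.show(); see.show("top")
import cv2; cv2.imwrite("pics/t1.png",see.im[110:290,200:440,::-1].repeat(3,0).repeat(3,1))
```

```text
block (t,f) [ -37.5 -135.8] size [129.6  95.1] angle to plate deg (0=square) -42.7 moved 21.5
 corners(t,f) [[-53.0, -215.0], [-117.0, -145.0], [-22.0, -57.0], [42.0, -127.0]]
t 3.1 tcp(t,f,z) [-41.  -52.4] 85.3 toolx world deg 83.9 tilt [ 0.019  0.002 -1.   ] F [ 9.7 -2.9  1.4]
block (t,f) [ -35.8 -136.2] size [131.1  85.7] angle to plate deg (0=square) -43.7 moved 20.1
 corners(t,f) [[-54.0, -212.0], [-113.0, -150.0], [-18.0, -60.0], [41.0, -122.0]]
t 3.15 tcp(t,f,z) [-40.7 -56. ] 84.6 toolx world deg 83.9 tilt [ 0.015  0.002 -1.   ] F [-1.7 -0.4 -0. ]
```

View pics/t1.png

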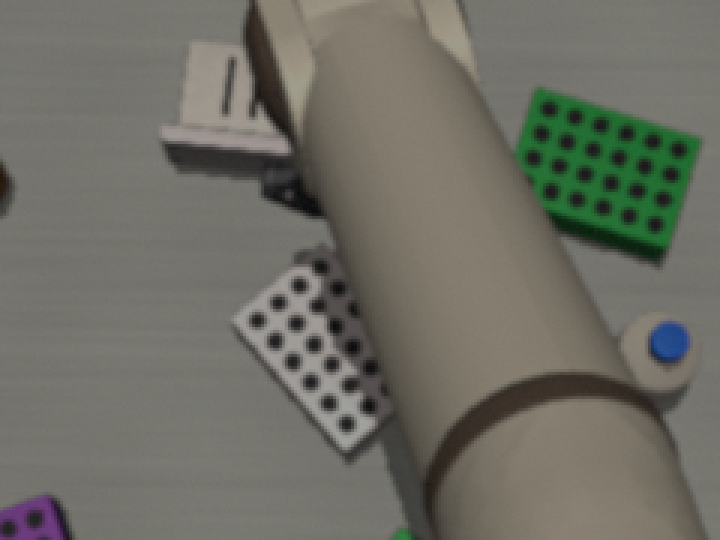

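Call:
{"op": "arm_command", "data": {
  "motion": [
    {"dp":[-10,13,33],"hand":0,"delta_rot":[0,0,0]},
    {"dp":[0,0,34],"hand":0,"delta_rot":[0,0,0]},
    {"dp":[6.5,-7,0],"hand":0,"delta_rot":[0,0,0]},
    {"dp":[6.5,-7,0],"hand":0,"delta_rot":[0,0,0]},
    {"dp":[5.5,-7.5,0],"hand":0,"delta_rot":[0,0,0]},
    {"dp":[4.5,-8.5,0],"hand":0,"delta_rot":[0,0,0]},
    {"dp":[4,-9,0],"hand":0,"delta_rot":[0,0,0]}
  ]
}}

```text
time: 4.03
eef_pos: [0.6264, 0.0704, 0.0225]
tcp_rot: [0.743, 0.67, 0.012, 0.008]
wrist_force: [2.4, 0.3, 0.1]
finger_gap: -0.0002
```

```bash
python3 see.py
```

```text
block (t,f) [ -40.  -156.1] size [115.1  94.9] angle to plate deg (0=square) -27.9 moved 17.7
 corners(t,f) [[-69.0, -225.0], [-113.0, -141.0], [-11.0, -87.0], [33.0, -171.0]]
t 4.08 tcp(t,f,z) [-14.5 -80.3] 22.3 toolx world deg 84.2 tilt [ 0.027  0.005 -1.   ] F [ 2.1 -0.2  2.3]
```

Call:
{"op": "arm_command", "data": {
  "motion": [
    {"dp":[4,-9,1],"hand":0,"delta_rot":[0.01,0,0]},
    {"dp":[3,-9.5,1],"hand":0,"delta_rot":[0.01,0,0]}
  ]
}}

```text
time: 4.32
eef_pos: [0.6091, 0.0808, 0.0217]
tcp_rot: [0.742, 0.67, 0.007, 0.001]
wrist_force: [4.4, 0.0, 2.4]
finger_gap: -0.0002
```

```bash
python3 see.py
```

```text
block (t,f) [ -33.9 -166.9] size [129.3  93.6] angle to plate deg (0=square) -18.0 moved 19.0
 corners(t,f) [[-81.0, -231.0], [-110.0, -142.0], [13.0, -102.0], [42.0, -192.0]]
t 4.38 tcp(t,f,z) [ -6.4 -98.5] 21.4 toolx world deg 84.2 tilt [ 0.01   0.008 -1.   ] F [ 1.3 -0.7  1.6]
```

Call:
{"op": "arm_command", "data": {
  "motion": [
    {"dp":[-4,9,0],"hand":0,"delta_rot":[0,0,0]},
    {"dp":[0,0,-58],"hand":0,"delta_rot":[0,0,0]},
    {"dp":[-17,-55,0],"hand":0,"delta_rot":[0,0,0]},
    {"dp":[-17,-55,0],"hand":0,"delta_rot":[0,0,0]},
    {"dp":[-17,-55,0],"hand":0,"delta_rot":[0,0,0]},
    {"dp":[0,0,0],"hand":0,"delta_rot":[0,0,0]}
  ]
}}

```text
time: 5.12
eef_pos: [0.4345, 0.0378, 0.0739]
tcp_rot: [0.743, 0.669, -0.003, -0.006]
wrist_force: [1.6, 0.5, 0.0]
finger_gap: 0.0
```

```bash
python3 see.py
```

```text
block (t,f) [ -32.9 -167.8] size [132.2  95.2] angle to plate deg (0=square) -17.7 moved 19.1
 corners(t,f) [[-81.0, -233.0], [-110.0, -143.0], [16.0, -102.0], [44.0, -193.0]]
t 5.17 tcp(t,f,z) [ -66.6 -262.2] 74.8 toolx world deg 84.0 tilt [-0.008  0.006 -1.   ] F [ 0.8  0.2 -0.7]
```

Call:
{"op": "arm_command", "data": {
  "motion": [
    {"dp":[0,0,56],"hand":0,"delta_rot":[0,0,0]},
    {"dp":[0,9,1],"hand":0,"delta_rot":[0,0,0]},
    {"dp":[-1,10,0],"hand":0,"delta_rot":[0,0,0]},
    {"dp":[-1,10,0],"hand":0,"delta_rot":[0,0,0]},
    {"dp":[-1,9,0],"hand":0,"delta_rot":[0,0,0]}
  ]
}}

```text
time: 5.8
eef_pos: [0.4836, 0.0312, 0.02]
tcp_rot: [0.744, 0.669, 0.0, -0.004]
wrist_force: [-2.3, -0.9, -0.8]
finger_gap: 0.0004
```

```bash
python3 see.py
```

```text
block (t,f) [ -30.  -153.9] size [132.6  93.1] angle to plate deg (0=square) -7.6 moved 7.6
 corners(t,f) [[-90.0, -209.0], [-102.0, -116.0], [30.0, -99.0], [42.0, -191.0]]
t 5.85 tcp(t,f,z) [ -69.4 -214.9] 20.3 toolx world deg 83.9 tilt [-0.002  0.006 -1.   ] F [-0.6 -0.9 -0.6]
```

Call:
{"op": "arm_command", "data": {
  "motion": [
    {"dp":[0,-14,0],"hand":0,"delta_rot":[0,0,0]},
    {"dp":[-20,0,-30],"hand":0,"delta_rot":[0,0,0]},
    {"dp":[-45,35,0],"hand":0,"delta_rot":[0,0,0]},
    {"dp":[0,38,15],"hand":0,"delta_rot":[0,0,0]},
    {"dp":[0,0,15],"hand":0,"delta_rot":[0,0,0]},
    {"dp":[0,0,0],"hand":0,"delta_rot":[0,0,0]}
  ]
}}

```text
time: 6.6
eef_pos: [0.5381, -0.0401, 0.024]
tcp_rot: [0.743, 0.669, 0.005, -0.0]
wrist_force: [-0.4, -0.8, 0.9]
finger_gap: 0.0
```

```bash
python3 see.py
```

```text
block (t,f) [ -29.8 -153.2] size [133.9  93.8] angle to plate deg (0=square) -6.3 moved 7.1
 corners(t,f) [[-91.0, -207.0], [-101.0, -114.0], [32.0, -99.0], [42.0, -193.0]]
t 6.65 tcp(t,f,z) [-134.1 -154.1] 24.7 toolx world deg 84.1 tilt [ 0.009  0.006 -1.   ] F [0.9 0.9 0.6]
```

Call:
{"op": "arm_command", "data": {
  "motion": [
    {"dp":[10,0,2],"hand":0,"delta_rot":[0,0,0]},
    {"dp":[10,0,1],"hand":0,"delta_rot":[0,0,0]},
    {"dp":[10,0,0],"hand":0,"delta_rot":[0,0,0]},
    {"dp":[9,0,0],"hand":0,"delta_rot":[0,0,0]}
  ]
}}

```text
time: 7.15
eef_pos: [0.5413, 0.0016, 0.0228]
tcp_rot: [0.742, 0.67, 0.004, 0.001]
wrist_force: [-0.8, -2.7, -2.0]
finger_gap: -0.0
```

```bash
python3 see.py; python3 -c "
import see;see.show('top')"
```

```text
block (t,f) [ -15.5 -152.8] size [133.1  91.3] angle to plate deg (0=square) -6.0 moved 7.5
 corners(t,f) [[-77.0, -205.0], [-86.0, -114.0], [46.0, -100.0], [55.0, -191.0]]
t 7.2 tcp(t,f,z) [ -90.8 -156.2] 22.9 toolx world deg 84.2 tilt [ 0.008  0.006 -1.   ] F [-0.2 -0.6 -1.5]
block (t,f) [ -13.3 -152.1] size [130.1  91.4] angle to plate deg (0=square) -6.9 moved 9.6
 corners(t,f) [[-72.0, -205.0], [-83.0, -115.0], [46.0, -99.0], [57.0, -190.0]]
t 7.25 tcp(t,f,z) [ -91.2 -156. ] 22.9 toolx world deg 84.3 tilt [ 0.008  0.006 -1.   ] F [0.4 0.5 0.3]
```

Call:
{"op": "arm_command", "data": {
  "motion": [
    {"dp":[-14,0,0],"hand":0,"delta_rot":[0,0,0]},
    {"dp":[0,-42,-20],"hand":0,"delta_rot":[0,0,0]},
    {"dp":[0,-42,0],"hand":0,"delta_rot":[0,0,0]},
    {"dp":[42,0,22],"hand":0,"delta_rot":[0,0,0]},
    {"dp":[0,0,0],"hand":0,"delta_rot":[0,0,0]}
  ]
}}

```text
time: 7.88
eef_pos: [0.4606, 0.0355, 0.0212]
tcp_rot: [0.743, 0.669, 0.007, 0.002]
wrist_force: [1.1, -0.2, -0.0]
finger_gap: 0.0004
```

```bash
python3 see.py
```

```text
block (t,f) [ -13.1 -153.8] size [134.1  93.7] angle to plate deg (0=square) -6.9 moved 10.0
 corners(t,f) [[-74.0, -208.0], [-85.0, -115.0], [48.0, -99.0], [59.0, -192.0]]
t 7.92 tcp(t,f,z) [ -70.1 -239.9] 21.4 toolx world deg 83.8 tilt [ 0.011  0.004 -1.   ] F [ 0.5 -0.8  0.2]
```

Call:
{"op": "arm_command", "data": {
  "motion": [
    {"dp":[10,9,1],"hand":0,"delta_rot":[0,0,0]},
    {"dp":[0,9,0],"hand":0,"delta_rot":[0,0,0]},
    {"dp":[0,8,0],"hand":0,"delta_rot":[0,0,0]},
    {"dp":[0,8,0],"hand":0,"delta_rot":[0,0,0]}
  ]
}}

```text
time: 8.43
eef_pos: [0.4968, 0.0353, 0.0209]
tcp_rot: [0.746, 0.666, 0.004, 0.002]
wrist_force: [-2.7, -1.2, 1.3]
finger_gap: 0.0001
```

```bash
python3 see.py
```

```text
block (t,f) [ -10.4 -147.3] size [134.9  93.2] angle to plate deg (0=square) -1.2 moved 13.2
 corners(t,f) [[-77.0, -195.0], [-79.0, -102.0], [56.0, -99.0], [58.0, -192.0]]
t 8.47 tcp(t,f,z) [ -63.9 -202.3] 21.1 toolx world deg 83.5 tilt [ 0.011  0.002 -1.   ] F [ 0.9 -1.4 -0.6]
```

Call:
{"op": "arm_command", "data": {
  "motion": [
    {"dp":[0,-20,0],"hand":0,"delta_rot":[0,0,0]},
    {"dp":[26,-25,-40],"hand":85,"delta_rot":[0,0,-0.008]},
    {"dp":[27,-30,-40],"hand":85,"delta_rot":[0,0,0]},
    {"dp":[0,0,0],"hand":85,"delta_rot":[0,0,0]},
    {"dp":[0,0,0],"hand":85,"delta_rot":[0,0,0]},
    {"dp":[0,0,0],"hand":85,"delta_rot":[0,0,0]}
  ]
}}

```text
time: 9.22
eef_pos: [0.4335, 0.0967, 0.1026]
tcp_rot: [0.745, 0.667, 0.009, 0.005]
wrist_force: [0.2, -0.7, -0.2]
finger_gap: 0.0849
```

```bash
python3 see.py; python3 -c "
import see,cv2;see.show('top'); cv2.imwrite('pics/t2.png',see.im[110:290,200:440,::-1].repeat(3,0).repeat(3,1))"
```

```text
block (t,f) [ -10.7 -146.5] size [133.9  93.9] angle to plate deg (0=square) 1.3 moved 13.2
 corners(t,f) [[-79.0, -192.0], [-77.0, -98.0], [57.0, -101.0], [55.0, -195.0]]
t 9.28 tcp(t,f,z) [  -9.6 -273.4] 102.4 toolx world deg 83.7 tilt [ 0.019  0.005 -1.   ] F [ 0.1 -0.8 -0.3]
block (t,f) [ -10.7 -145. ] size [130.1  91.9] angle to plate deg (0=square) 0.1 moved 13.8
 corners(t,f) [[-76.0, -191.0], [-76.0, -99.0], [54.0, -99.0], [54.0, -191.0]]
t 9.32 tcp(t,f,z) [  -9.6 -273.7] 102.3 toolx world deg 83.7 tilt [ 0.018  0.005 -1.   ] F [-0.4 -0.3  0.7]
```

View pics/t2.png

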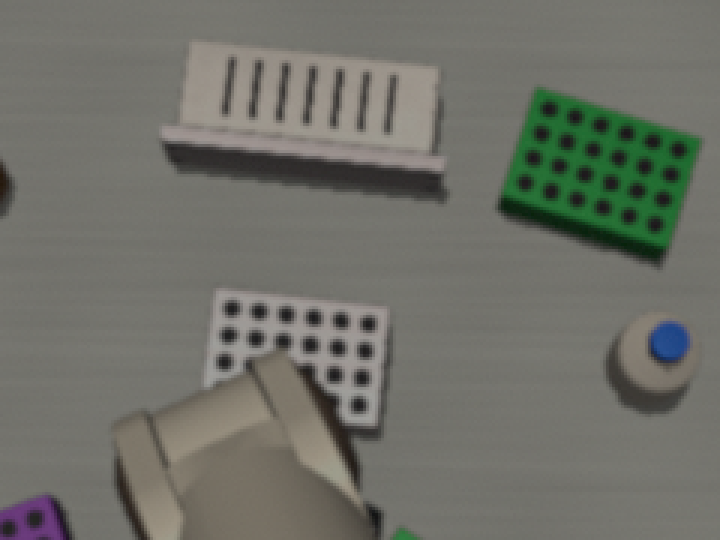

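Call:
{"op": "arm_command", "data": {
  "motion": [
    {"dp":[0,20,46],"hand":85,"delta_rot":[0.018,0,-0.005]},
    {"dp":[0,20,46],"hand":85,"delta_rot":[0,0,0]},
    {"dp":[0,10,0],"hand":85,"delta_rot":[0,0,0]},
    {"dp":[0,8,0],"hand":85,"delta_rot":[0,0,0]}
  ]
}}

```text
time: 9.82
eef_pos: [0.4941, 0.0888, 0.0076]
tcp_rot: [0.744, 0.668, 0.001, -0.003]
wrist_force: [-0.4, 0.0, 0.4]
finger_gap: 0.0849
```

```bash
python3 see.py
```

```text
block (t,f) [ -11.5 -162.6] size [133.  125.4] angle to plate deg (0=square) 0.8 moved 15.9
 corners(t,f) [[-79.0, -224.0], [-77.0, -99.0], [56.0, -101.0], [54.0, -226.0]]
t 9.88 tcp(t,f,z) [ -11.1 -211. ] 7.9 toolx world deg 83.8 tilt [ 0.     0.006 -1.   ] F [ 1.  -0.6 -0.5]
```

Call:
{"op": "arm_command", "data": {
  "motion": [
    {"dp":[0,10,-1],"hand":85,"delta_rot":[0,0,0]},
    {"dp":[0,11,-1],"hand":85,"delta_rot":[0,0,0]},
    {"dp":[0,11,0],"hand":85,"delta_rot":[0,0,0]},
    {"dp":[0,11,0],"hand":85,"delta_rot":[0,0,0]},
    {"dp":[0,11,0],"hand":85,"delta_rot":[0,0,0]},
    {"dp":[0,11,0],"hand":85,"delta_rot":[0,0,0]},
    {"dp":[0,11,0],"hand":85,"delta_rot":[0,0,0]},
    {"dp":[0,11,0],"hand":85,"delta_rot":[0,0,0]}
  ]
}}

```text
time: 10.88
eef_pos: [0.5845, 0.079, 0.0131]
tcp_rot: [0.744, 0.668, 0.001, -0.003]
wrist_force: [-4.5, 1.2, 1.6]
finger_gap: 0.0851
```

```bash
python3 see.py; python3 -c "
import see,cv2;see.show('top'); cv2.imwrite('pics/t3.png',see.im[110:290,200:440,::-1].repeat(3,0).repeat(3,1))"
```

```text
block (t,f) [-11.8 -77.4] size [135.4 110. ] angle to plate deg (0=square) 1.8 moved 74.9
 corners(t,f) [[-81.0, -130.0], [-78.0, -20.0], [58.0, -25.0], [54.0, -135.0]]
t 10.93 tcp(t,f,z) [ -11.3 -119. ] 13.4 toolx world deg 83.8 tilt [ 0.001  0.006 -1.   ] F [ 0.2  0.7 -1.2]
block (t,f) [  31.1 -128. ] size [1.1 4.8] angle to plate deg (0=square) 24.3 moved 58.9
 corners(t,f) [[33.0, -129.0], [29.0, -127.0], [29.0, -127.0], [33.0, -128.0]]
t 10.97 tcp(t,f,z) [ -11.3 -119.2] 13.5 toolx world deg 83.8 tilt [ 0.002  0.006 -1.   ] F [-1.2  0.8 -0.5]
```

View pics/t3.png

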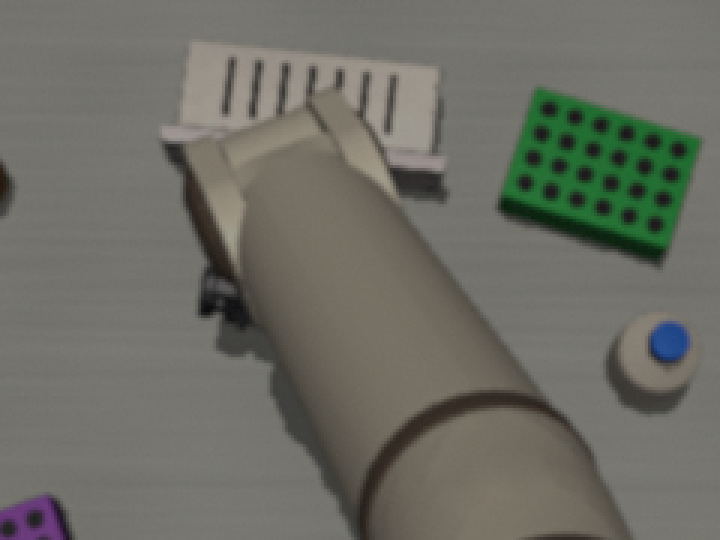

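Call:
{"op": "arm_command", "data": {
  "motion": [
    {"dp":[0,6,0],"hand":85,"delta_rot":[0,0,0]},
    {"dp":[0,6,0],"hand":85,"delta_rot":[0,0,0]},
    {"dp":[0,4,0],"hand":85,"delta_rot":[0,0,0]}
  ]
}}

```text
time: 11.35
eef_pos: [0.6012, 0.0772, 0.0132]
tcp_rot: [0.744, 0.668, 0.001, -0.003]
wrist_force: [-4.8, 0.4, 3.5]
finger_gap: 0.0853
```

Call:
{"op": "arm_command", "data": {
  "motion": [
    {"dp":[0,3,0],"hand":85,"delta_rot":[0,0,0]}
  ]
}}

```text
time: 11.48
eef_pos: [0.6041, 0.0769, 0.0133]
tcp_rot: [0.744, 0.668, 0.001, -0.003]
wrist_force: [-4.7, 0.9, 4.2]
finger_gap: 0.0853
```

```bash
python3 see.py
```

```text
block (t,f) [-11.1 -62.6] size [132.6  91.4] angle to plate deg (0=square) -1.4 moved 89.7
 corners(t,f) [[-76.0, -110.0], [-78.0, -18.0], [54.0, -15.0], [56.0, -107.0]]
t 11.53 tcp(t,f,z) [ -11.3 -101.2] 13.3 toolx world deg 83.8 tilt [-0.002  0.005 -1.   ] F [-4.1  0.   2.7]
```

Call:
{"op": "arm_command", "data": {
  "motion": [
    {"dp":[0,3,0],"hand":85,"delta_rot":[0,0,0]}
  ]
}}

```text
time: 11.65
eef_pos: [0.6044, 0.0768, 0.0128]
tcp_rot: [0.744, 0.668, -0.001, -0.004]
wrist_force: [-14.9, 1.0, 10.3]
finger_gap: 0.0849
```

Call:
{"op": "arm_command", "data": {
  "motion": [
    {"dp":[0,3,0],"hand":85,"delta_rot":[0,0,0]}
  ]
}}

```text
time: 11.78
eef_pos: [0.6042, 0.0768, 0.0124]
tcp_rot: [0.744, 0.669, -0.004, -0.006]
wrist_force: [-12.1, 1.0, 7.6]
finger_gap: 0.0846
```

Call:
{"op": "arm_command", "data": {
  "motion": [
    {"dp":[0,6,0],"hand":85,"delta_rot":[0,0,0]}
  ]
}}

```text
time: 11.9
eef_pos: [0.604, 0.0768, 0.0115]
tcp_rot: [0.743, 0.669, -0.009, -0.01]
wrist_force: [-22.8, 0.9, 14.0]
finger_gap: 0.0849
```

Call:
{"op": "arm_command", "data": {
  "motion": [
    {"dp":[0,-10,0],"hand":85,"delta_rot":[0,0,0]},
    {"dp":[0,-40,0],"hand":85,"delta_rot":[0,0,0]},
    {"dp":[0,-50,-10],"hand":85,"delta_rot":[0,0,0]},
    {"dp":[0,-30,-40],"hand":85,"delta_rot":[0,0,0]},
    {"dp":[0,-30,-40],"hand":85,"delta_rot":[0,0,0]},
    {"dp":[0,-20,-20],"hand":85,"delta_rot":[0,0,0]}
  ]
}}

```text
time: 12.65
eef_pos: [0.4304, 0.0957, 0.128]
tcp_rot: [0.744, 0.668, -0.001, -0.005]
wrist_force: [0.7, -0.3, -0.2]
finger_gap: 0.085
```

```bash
python3 -c "
import see,cv2
from see import *
see.show('top'); cv2.imwrite('pics/t4.png',cv2.resize(see.im[120:225,225:365,::-1],(800,600),interpolation=cv2.INTER_CUBIC))
for n,(u,v) in dict(jar=(187,159),bottle=(423,224),timer=(174,216)).items(): print(n,see.W[v,u].round(3))
"
```

```text
block (t,f) [-11.4 -54.9] size [129.9  70.2] angle to plate deg (0=square) 0.2 moved 97.3
 corners(t,f) [[-76.0, -90.0], [-76.0, -20.0], [54.0, -20.0], [53.0, -90.0]]
t 12.7 tcp(t,f,z) [ -10.5 -277.7] 129.4 toolx world deg 83.9 tilt [-0.007  0.005 -1.   ] F [-3.3 -0.1  0.7]
jar [0.705 0.324 0.076]
bottle [ 0.56  -0.177  0.111]
timer [0.589 0.358 0.027]
```

View pics/t4.png

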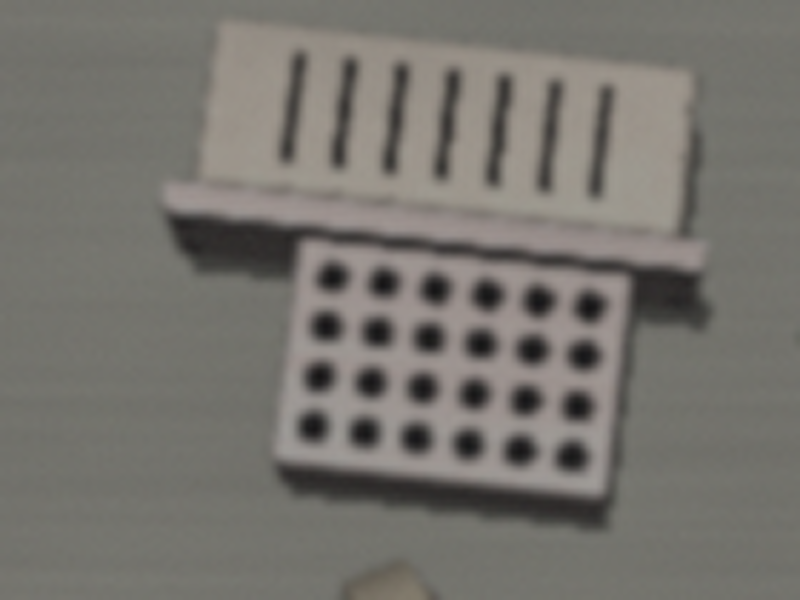

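The enlarged top view shows the block flat on the plate from (300,240) to (632,270), parallel to it. Both ends lie well inside the plate, which runs from (165,200) to (705,255), and the arm is clear. I'll hand it in.

```bash
python3 -c "
from rig import finish_job; print(finish_job())"
```

```text
the job is handed in; nothing more can be done
None
```

The block now lies with a long side flat against the chill plate. I handed the job in at about 12.7 s of robot time with the arm drawn back and clear.

**Turning:** I turned the block about 62° with shut fingers by pushing its opposite corners in turn. I also gave it one small sideways nudge on its short end to bring it nearer the plate's middle. It then stood square to within about 1° by both cameras, roughly 100 mm from the plate and 13–14 mm from where it started.

**Pushing in:** I pushed with the two open fingers side by side until the block stopped moving. The push reached about 23 N along the bench (27 N in all).

**Last checks:**
- **Fit:** the block is at 0.2° to the plate. Its near side measured 90 mm from the plate face, which is exactly the block's depth, so it is touching.
- **Ends:** they sit at −76 mm and +54 mm from the plate's middle, inside its ±105 mm.
- **Bystanders:** the jar, bottle and timer read the same positions as at the start, to within about 1 mm in plan.

**Readings that disagreed:**
- The last automatic fit gave the block as 70 mm deep, because my search window cut off its front strip. I judged the contact from the near side, the force on stopping and the picture.
- The scene camera read the block up to about 4 mm too big and about 1° different from the top camera. During the final push it suggested a gap of about 17 mm, probably because the plate hid the block's front.

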